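Slide the long remote into the groove of its dock

TASK

Put the longest remote control away: take it from the caddy, stand it upright on the flat front deck of the wooden dock, well in front of the groove, and slide it across the deck, still touching, towards the raised back until its foot drops into the groove. Leave it standing right down in the groove, right way up, and leave the other two remotes in the caddy as they are.

Things in the scene. Friction and masses are not known exactly. Their poses are not given: they have to be found in the camera images.
- long_remote_mid (a point): Longest remote: black plastic bar, 170 mm tall as it stands on end, 42 wide, 20 thick, about 120 g, a grey ring pad near its top; foot tapered 2 mm a side over the last 4 mm. Stands upright, loose, in one of the caddy's three bays. Point: its centre, 85 mm above its foot. Own x: through its thickness (keys on the -x face), y: across its width, z: up to its top end.
- wide_remote_mid (a point): Wider black remote, 135 mm tall, 55 wide, 24 thick, many keys, no ring pad, in another bay; stays there. Point: its centre; axes as for the longest. The caddy is a fixed grey open box 48 mm deep (x), 222 long (y), 55 high, in line with the remotes; its three bays lie along y, 72 mm apart, each 36 (x) by 66 (y), floor 6 mm above the table.
- short_remote_mid (a point): Shortest black remote, 110 mm tall, 36 wide, 18 thick, no ring pad, in another bay; stays there. Point: its centre; axes as for the longest.
- groove (a point): Mouth of the dock's groove at mid-length, level with the deck, 40 mm above the table. The dock is a fixed pale wooden block. Own y: along the groove (28 mm wide, 30 deep, 170 long, ends open); z: up. Flat front deck on the -x side, 14 to 115 mm from the point. On the +x side, 14 to 45 mm, the back stands 12 mm above the deck, a stop. Remote goes in with its thickness across the groove.

How it is judged (in metres and radians):
On the way, in this order (a step that is already met when the one before it is completed fails the run):
1. the longest remote stands upright on the front deck, touching it, its centre 35 mm or more in front of the groove's middle line (contact force between long_remote and dock above 0.3 N and angle between long_remote_mid's own z axis and vertical below 0.25 rad and z of long_remote_mid in the frame of groove between 0.077 and 0.093 m and y of long_remote_mid in the frame of groove between -0.08 and 0.08 m and x of long_remote_mid in the frame of groove below -0.035 m), for 0.05 s.
2. slid across, it still touches the deck upright close to the groove, its centre 12 to 32 mm in front of the groove's middle line (contact force between long_remote and dock above 0.3 N and angle between long_remote_mid's own z axis and vertical below 0.25 rad and z of long_remote_mid in the frame of groove between 0.077 and 0.093 m and y of long_remote_mid in the frame of groove between -0.08 and 0.08 m and x of long_remote_mid in the frame of groove between -0.032 and -0.012 m), for 0.05 s.
At the end, for the whole second after the job is handed in: The longest remote stands at rest, right way up, down in the groove: its centre 45 to 63 mm above the deck, within 35 mm of the groove's middle line and 70 mm of the middle of its length, leaning under 0.4 rad; the other two remotes are within 40 mm of where they stood (z of long_remote_mid in the frame of groove between 0.045 and 0.063 m and x of long_remote_mid in the frame of groove between -0.035 and 0.035 m and y of long_remote_mid in the frame of groove between -0.07 and 0.07 m and angle between long_remote_mid's own z axis and vertical below 0.4 rad and linear speed of long_remote below 0.02 m/s and distance of each of wide_remote_mid, short_remote_mid from where it was at the start of the episode below 0.04 m); the robot touches nothing.
It fails at once if the wide remote was moved 40 mm or more (distance of wide_remote_mid from where it was at the start of the episode above 0.04 m).
It fails at once if the short remote was moved 40 mm or more (distance of short_remote_mid from where it was at the start of the episode above 0.04 m).
It also fails if it takes over 56 s, if anything falls off the work surface, if the arm or the gripper's body presses on something with over 40 N, if the wrist force passes 120 N, or if a joint passes its speed limit or range.

ROBOT

A 6-joint arm with a two-finger parallel gripper is mounted at the origin on the work surface. World frame = base frame: x ahead of the robot, y to its left, z up, the work surface at z = 0. Lengths are in mm, angles in rad, forces in N, time in s.
With the tool pointing down it reaches from about 275 to 750 mm from the base axis. Payload 10.2 kg.
Tool frame: the origin (TCP) lies between the finger pads; the fingertips stand 17 mm ahead of it and the grasp point (between the pads) lies 2 mm behind it (tips_ahead is the distance from the TCP to the fingertips, in mm); z points along the fingers, y is the line along which they close (so a half turn about z gives the same grasp; the last joint's range is limited). The gripper opens to 85 mm and grips with 20 to 120 N. Pads are 22 mm wide; open, the fingers measure 114 mm over their backs; the gripper's body (76 mm by 85 mm) begins 54 mm behind the grasp point. The pads swing forward as they close: fully open they stand 13 mm farther back than shut.
Start: joints at [1.001, 0.313, 1.498, -0, 1.331, -0.223], TCP at [178.455, 493.746, 248.294] pointing down, gripper open.
Joint ranges: [-2.94, 2.94], [-0.97, 2.17], [0.19, 2.56], [-1.23, 4.37], [0.02, 3.11], [-2.88, 2.88]. Speed limits (rad/s): [2.39, 2.39, 3.01, 3.14, 3.14, 3.14].

INTERFACE

Orientations are given as a unit quaternion [w, x, y, z].
In Python, from rig import sense, capture, finish_job, boxes_of, tips_ahead gives the robot as it stands.
- The arm moves only by the tool drive_tool, never from a script. Its argument "commands" is text: rows parted by semicolons, each of 7 numbers parted by spaces: the shift along the world's x, y, z in units of 0.1 m (1.0 is 0.1 m), then the turn, a rotation vector about the world's x, y, z in units of pi/4 rad (1.0 is pi/4 rad), then the opening in per cent of the stroke, from 0 (shut) to 100 (fully open). A call has 1 to 20 rows; each row shifts and turns the commanded pose from where the row before left it; what a row does not reach is not made up. A row lasts 1/12 s, in which the tool goes at most 41.7 mm and 7.16 degrees, less where a joint would pass 70% of its speed; a pose out of reach is approached as far as the arm can. A call with a number of a shift or a turn outside -1 to 1 is refused whole. A call with a gripper value outside its range is refused whole. The fingers move at their own pace and stop on an object; "force" is the grip in N (left out, the last holds). Time passes only in rows, so rows that do not move let the fingers close. It gives the time, the measured TCP pose, the force, the opening and the grip force at its end, in the units of the state.
- sense(): the state, without advancing time (a new reading comes with each control period).
- capture(name): name is "side" or "top"; returns a dict with "pixels" (400x640x3 uint8, blue, green, red), "fov_y" (degrees; the focal length in pixels is half the picture's height over the tangent of half this angle, whatever the lens; pixels are square), "cx", "cy" (the principal point, pixels), "position" and "attitude" of the camera in the world. Camera axes: x right, y down, z forward; pixel columns grow to the right and rows downward; lengths in mm; the calibration is good to about 2 mm. A picture is of the moment at which its call begins. There is no depth.
- finish_job(): hands the job in; it is judged then, once.
Trained networks look in a picture, given as the dict that the camera call returned (one of the last four; its "shot" number tells which), for a name from the list of things; names that differ only in an ending like _2 or _b are one class to them, and where a whole thing is asked for, a point or a joint stands for the part that bears it (a point fixed in the world has none). Each returns a list of dicts, best first, with "confidence" (0 to 1); they miss things now and then, are a little off and sometimes report something else, mostly with a low value. They report only what shows in the picture. A call takes as long as a camera call.
- boxes_of(picture, name): "position" ([column, row] in pixels, amid what is visible of it).
The state is a dict: "time_s": time; "joints": joint angles; "dq": joint speeds; "tau": joint torques, N m; "eef_pos": TCP position; "ee_rot": TCP orientation; "force": force on the tool from outside, world axes, zero at the start; "wrist_torque": the same for the moment, N m; "grip_width": opening from 0.0 (shut) to 1.0 (fully open); "grip_force": force on a finger pad.
Only numpy, scipy, OpenCV 4.12 (cv2) and the standard library are available. Lean on these libraries where they do the work, as an engineer would, in place of code of your own. Each camera call takes 0.05 s, during which the arm holds its last target. There are 200 camera calls.

## Working session

There is one attempt and no reset: what is moved stays moved. The work goes in short steps, Python scripts to look and compute and a tool call to move; the robot and the scene stay as the last step left them, time stands still between calls to the robot, and variables do not carry over. Pictures are saved under pics/ and viewed, at most 10 in all, crops included, and the job is handed in when it is done.

Besides the shell and the picture viewer there is one more tool, called after "Emit:" by a JSON object that holds its "op" and its "data". drive_tool: Moves the arm, as the interface text tells. Shifts and turns lie within -1 to 1; 1 stands for 0.1 m of shift or pi/4 rad of turn. Its arguments: {"type":"object","properties":{"commands":{"type":"string"},"force":{"type":"number"}},"required":["commands"]}

```bash
mkdir -p pics; cat > h.py <<'E'
import numpy as np,cv2
from scipy.spatial.transform import Rotation as R
from rig import sense,capture,finish_job,boxes_of,tips_ahead
def cam(p):
    q=np.array(p["attitude"],float)
    M=R.from_quat(q[[1,2,3,0]]).as_matrix() if q.size==4 else q.reshape(3,3)
    f=200/np.tan(np.radians(p["fov_y"])/2)
    return M,np.array(p["position"],float),f
def ray(p,uv):
    M,c,f=cam(p); return c,M@np.array([(uv[0]-p["cx"])/f,(uv[1]-p["cy"])/f,1])
def at_z(p,uv,z):
    c,d=ray(p,uv); return c+d*(z-c[2])/d[2]
def proj(p,X):
    M,c,f=cam(p); v=M.T@(np.array(X,float)-c); return np.array([p["cx"]+f*v[0]/v[2],p["cy"]+f*v[1]/v[2]])
E
python3 - <<'E'
from h import *
s=sense();print(s["eef_pos"],s["ee_rot"],tips_ahead)
for n in("top","side"):
    p=capture(n);cv2.imwrite(f"pics/{n}0.png",p["pixels"])
    print(n,{k:v for k,v in p.items() if k!="pixels"})
    for o in("long_remote_mid","wide_remote_mid","short_remote_mid","groove"):
        print(o,boxes_of(p,o)[:3])
E
```

```text
[178.3157139  493.53051083 247.71456521] [-2.78063447e-04  1.72551094e-01  9.85000334e-01 -6.20171407e-04] 17.0
top {'fov_y': 54.28692234378091, 'cx': 314.7324100276715, 'cy': 196.01267663038945, 'position': array([449.63654556,  11.70489269, 890.50344603]), 'attitude': array([ 0.04819281, -0.69531417,  0.71258334, -0.08025358]), 'shot': 1}
long_remote_mid [{'position': [443.3, 209.5], 'confidence': 0.9}]
wide_remote_mid [{'position': [400.4, 207.6], 'confidence': 0.77}]
short_remote_mid [{'position': [403.0, 209.8], 'confidence': 0.63}, {'position': [367.3, 206.6], 'confidence': 0.56}]
groove [{'position': [213.2, 235.8], 'confidence': 0.79}]
side {'fov_y': 56.19470397469021, 'cx': 315.58237352453665, 'cy': 201.14504597104408, 'position': array([ 285.23414605, -424.10115802,  679.58281351]), 'attitude': array([-0.33564317,  0.884523  , -0.30591745,  0.10666412]), 'shot': 2}
long_remote_mid [{'position': [401.3, 302.4], 'confidence': 0.76}]
wide_remote_mid [{'position': [376.4, 275.5], 'confidence': 0.66}]
short_remote_mid [{'position': [351.3, 252.6], 'confidence': 0.66}]
groove [{'position': [240.6, 185.5], 'confidence': 0.57}]
```

View pics/top0.png

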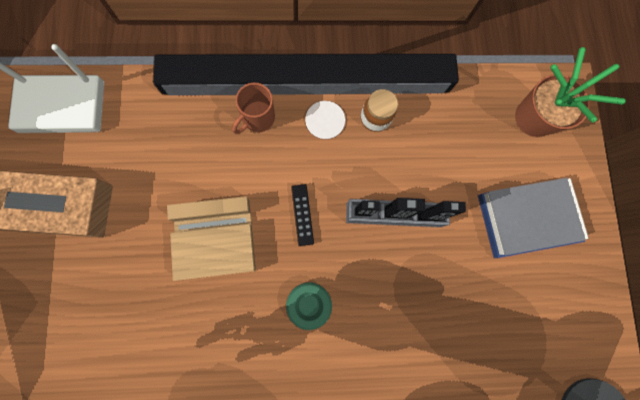

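View pics/side0.png

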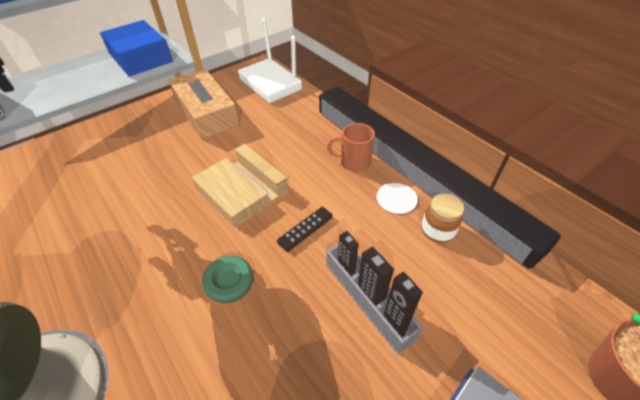

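The top view shows the dock at about (212,238), with its raised back towards +x. The caddy is at (405,212) and the longest remote is in its right-hand bay, top at about (455,208). A loose remote lies at (303,214). The side view shows the ring pad on the right-hand remote at (400,298). Next I'll enlarge both to get edges.

```bash
python3 - <<'E'
from h import *
t=cv2.imread("pics/top0.png");s=cv2.imread("pics/side0.png")
a=cv2.resize(t[190:285,160:260],(400,380),interpolation=cv2.INTER_CUBIC)
b=cv2.resize(t[190:235,340:475],None,fx=5.9,fy=4.8,interpolation=cv2.INTER_CUBIC)[:216,:796]
c=cv2.resize(s[140:235,185:285],(400,380),interpolation=cv2.INTER_CUBIC)
im=np.zeros((600,800,3),np.uint8);im[:380,:400]=a;im[:380,400:]=c;im[384:384+b.shape[0],:b.shape[1]]=b
cv2.imwrite("pics/z.png",im)
E
```

```text
(no output)
```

View pics/z.png

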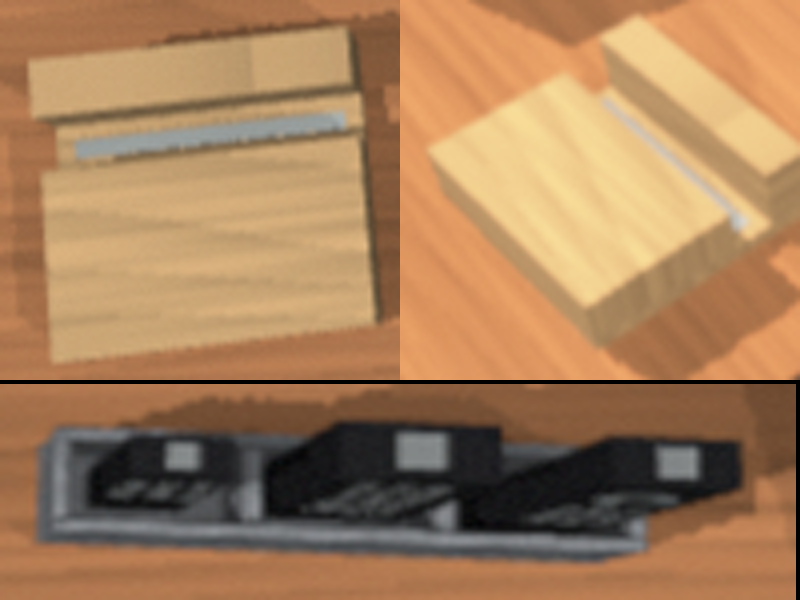

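```bash
cat > fit.py <<'E'
from h import *
from scipy.optimize import least_squares
T=capture("top");S=capture("side")
D=[(-115,85,0),(-115,-85,0),(-14,85,0),(-14,-85,0)]
B=[(45,85,12),(45,-85,12),(14,85,12),(14,-85,12)]
obs=[(T,d,u) for d,u in zip(D,[(173,280.5),(254.25,270.75),(170.75,233),(250.5,223.75)])]
obs+=[(T,d,u) for d,u in zip(B,[(167,205),(247.5,197),(168.75,219.5),(249.25,212)])]
obs+=[(S,d,u) for d,u in zip(D,[(192.5,178),(234.25,216.25),(226.25,158.75),(270.5,193.75)])]
def W(v,d):
    c,s=np.cos(v[2]),np.sin(v[2]);return (v[0]+c*d[0]-s*d[1],v[1]+s*d[0]+c*d[1],40+d[2])
r=least_squares(lambda v:np.concatenate([proj(p,W(v,d))-u for p,d,u in obs]),[480,180,0])
print("dock",r.x,np.round(r.fun.reshape(-1,2),1).tolist())
rem=[]
for (u,v),z in zip([(182,456),(422,450),(678,462)],[116,141,176]):
    uv=(340+u/5.9,190+(v-384)/4.8);X=at_z(T,uv,z);print(z,X,proj(S,X));rem.append(X)
for a,b in((0,1),(1,2)):
    d=rem[b]-rem[a];print(np.hypot(*d[:2]),np.degrees(np.arctan2(d[0],-d[1])))
for n,q in(("rl",(52,430)),("rr",(645,452)),("fl",(48,533)),("fr",(645,548))):
    print(n,at_z(T,(340+q[0]/5.9,190+(q[1]-384)/4.8),55))
im=S["pixels"][220:360,310:430].copy();im=cv2.resize(im,None,fx=4,fy=4,interpolation=cv2.INTER_CUBIC)
for X in rem:
    u=(proj(S,X)-[310,220])*4;cv2.circle(im,(int(u[0]),int(u[1])),4,(0,0,255),1)
cv2.imwrite("pics/s2.png",im)
E
python3 fit.py
```

```text
dock [5.54009535e+02 1.98151992e+02 9.50573002e-02] [[1.0, -0.1], [0.7, -0.5], [0.4, -0.3], [0.0, -0.4], [0.8, -0.2], [-0.2, -1.2], [-0.1, -0.4], [-0.6, -2.1], [-1.0, -0.0], [-2.3, 1.2], [0.0, -0.5], [-2.5, 0.0]]
116 [ 570.92512495 -138.81246187  116.        ] [348.4503627  239.11718342]
141 [ 567.76131795 -214.77597182  141.        ] [377.67760669 260.47322899]
176 [ 555.70602025 -286.57535305  176.        ] [408.1133674 284.4489707]
76.02936615546943 -2.3849356405245445
72.80440473322325 -9.531204305287389
rl [ 593.49345254 -102.85050944   55.        ]
rr [ 578.58033602 -324.99339295   55.        ]
fl [546.45245372 -99.28663189  55.        ]
fr [ 534.41594967 -320.91872927   55.        ]
```

View pics/s2.png

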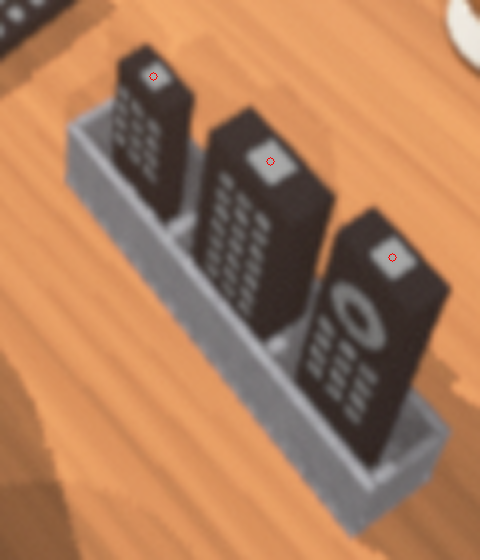

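The labels match in both cameras, and the caddy outline measures 222 mm. That puts the long remote's top at (556,-287,176) with yaw about -0.06. The groove is at (554,198) with yaw 0.095. I'll grip across the thickness, so tool y runs along the remote's x.

Emit:
{"op": "drive_tool", "data": {"commands": "0.16 -0.325 0.02 0 0 -0.068 100;0.16 -0.325 0.02 0 0 -0.068 100;0.16 -0.325 0.02 0 0 -0.068 100;0.16 -0.325 0.02 0 0 -0.068 100;0.16 -0.325 0.02 0 0 -0.068 100;0.16 -0.325 0 0 0 -0.068 100;0.16 -0.325 0 0 0 -0.068 100;0.16 -0.325 0 0 0 -0.068 100;0.16 -0.325 0 0 0 -0.068 100;0.16 -0.325 0 0 0 -0.068 100;0.16 -0.325 0 0 0 -0.068 100;0.16 -0.325 0 0 0 -0.068 100;0.16 -0.325 0 0 0 -0.068 100;0.16 -0.325 0 0 0 -0.068 100;0.16 -0.325 0 0 0 -0.068 100;0.16 -0.325 0 0 0 -0.068 100;0.16 -0.325 0 0 0 -0.068 100;0.16 -0.325 0 0 0 -0.068 100;0.16 -0.325 0 0 0 -0.068 100;0.16 -0.325 0 0 0 -0.068 100"}}

```text
time_s: 2.27
eef_pos: [498.9, -158.1, 258.3]
ee_rot: [0.0, 0.651, 0.759, 0.0]
force: [0.3, -0.3, -0.3]
grip_width: 1.0
grip_force: 0.0
```

Emit:
{"op": "drive_tool", "data": {"commands": "0.14 -0.325 0 0 0 -0.068 100;0.14 -0.325 0 0 0 -0.068 100;0.14 -0.325 0 0 0 -0.068 100;0.14 -0.325 0 0 0 -0.068 100;0 0 0 0 0 0 100;0 0 0 0 0 0 100"}}

```text
time_s: 2.77
eef_pos: [554.4, -287.5, 257.1]
ee_rot: [-0.001, 0.728, 0.686, -0.0]
force: [-0.3, -0.1, 0.9]
grip_width: 0.999
grip_force: 0.0
```

```bash
cat > st.py <<'E'
from h import *
s=sense();q=s["ee_rot"];M=R.from_quat(np.array(q)[[1,2,3,0]]).as_matrix()
print(s["time_s"],np.round(s["eef_pos"],1),"yaw y",np.arctan2(M[1,1],M[0,1]),"z",M[:,2].round(3),np.round(s["force"],2),np.round(s["wrist_torque"],2),s["grip_width"],s["grip_force"],np.round(s["joints"],2))
E
python3 st.py
```

```text
2.7667 [ 554.4 -287.5  257.1] yaw y -0.05929425956483111 z [-0.001  0.001 -1.   ] [-0.31 -0.06  0.88] [-0.01  0.01  0.01] 0.9993232625673145 0.0 [-0.67  0.53  1.15  0.    1.46 -0.61]
```

Emit:
{"op": "drive_tool", "data": {"commands": "0.01 0.01 -0.12 0 0 0 100;0 0 -0.12 0 0 0 100;0 0 -0.12 0 0 0 100;0 0 -0.12 0 0 0 100;0 0 -0.12 0 0 0 100;0 0 -0.12 0 0 0 100;0 0 -0.12 0 0 0 100;0 0 -0.12 0 0 0 100;0 0 -0.12 0 0 0 100;0 0 -0.11 0 0 0 100;0 0 0 0 0 0 100;0 0 0 0 0 0 100", "force": 40}}

```text
time_s: 3.77
eef_pos: [555.4, -284.6, 139.4]
ee_rot: [-0.0, 0.727, 0.687, -0.0]
force: [0.3, -0.8, 0.1]
grip_width: 1.004
grip_force: 0.0
```

Emit:
{"op": "drive_tool", "data": {"commands": "0 0 0 0 0 0 60;0 0 0 0 0 0 40;0 0 0 0 0 0 30;0 0 0 0 0 0 20;0 0 0 0 0 0 10;0 0 0 0 0 0 0;0 0 0 0 0 0 0;0 0 0 0 0 0 0;0 0 0 0 0 0 0;0 0 0 0 0 0 0;0 0 0 0 0 0 0;0 0 0 0 0 0 0", "force": 40}}

```text
time_s: 4.77
eef_pos: [555.6, -285.4, 139.6]
ee_rot: [0.0, 0.727, 0.686, 0.0]
force: [1.2, -0.2, 3.6]
grip_width: 0.226
grip_force: 40.6
```

```bash
python3 st.py
```

```text
4.7667 [ 555.6 -285.4  139.6] yaw y -0.05781031718273229 z [ 0.001 -0.    -1.   ] [ 1.23 -0.17  3.63] [ 0.02 -0.21  0.02] 0.22630916516911428 40.6253457069397 [-0.66  0.62  1.31  0.    1.2  -0.6 ]
```

Emit:
{"op": "drive_tool", "data": {"commands": "0 0 0.08 0 0 0 0;0 0 0.1 0 0 0 0;0 0 0.15 0 0 0 0;0 0 0.15 0 0 0 0;0 0 0.15 0 0 0 0;0 0 0.15 0 0 0 0;0 0 0.15 0 0 0 0;0 0 0.15 0 0 0 0;0 0 0.15 0 0 0 0;0 0 0.15 0 0 0 0;0 0 0.15 0 0 0 0;0 0 0.12 0 0 0 0;0 0 0.06 0 0 0 0;0 0 0 0 0 0 0", "force": 60}}

```text
time_s: 5.93
eef_pos: [555.5, -285.3, 311.9]
ee_rot: [0.001, 0.727, 0.686, 0.0]
force: [0.1, 0.0, -1.7]
grip_width: 0.227
grip_force: 58.6
```

Emit:
{"op": "drive_tool", "data": {"commands": "-0.03 0.1 0 0 0 0.01 0;-0.03 0.15 0 0 0 0.01 0;-0.03 0.2 0 0 0 0.01 0;-0.03 0.27 0 0 0 0.01 0;-0.03 0.27 0 0 0 0.01 0;-0.03 0.27 0 0 0 0.01 0;-0.03 0.27 0 0 0 0.01 0;-0.03 0.27 0 0 0 0.01 0;-0.03 0.27 0 0 0 0.01 0;-0.03 0.27 0 0 0 0.01 0;-0.03 0.27 0 0 0 0.01 0;-0.03 0.27 0 0 0 0.01 0;-0.03 0.27 0 0 0 0.01 0;-0.03 0.27 0 0 0 0.01 0;-0.03 0.27 0 0 0 0.01 0;-0.03 0.27 0 0 0 0.01 0;-0.03 0.27 0 0 0 0.01 0;-0.03 0.27 0 0 0 0.01 0;-0.03 0.27 0 0 0 0.01 0;-0.03 0.2 0 0 0 0.005 0"}}

```text
time_s: 7.6
eef_pos: [494.7, 213.6, 309.5]
ee_rot: [-0.001, 0.672, 0.74, -0.001]
force: [0.5, -1.1, -1.1]
grip_width: 0.232
grip_force: 58.7
```

Emit:
{"op": "drive_tool", "data": {"commands": "0 0.06 -0.05 0 0 0 0;0 0 0 0 0 0 0;0 0 0 0 0 0 0;0 0 0 0 0 0 0"}}

```text
time_s: 7.93
eef_pos: [495.6, 216.7, 305.0]
ee_rot: [-0.0, 0.673, 0.74, -0.0]
force: [-0.4, -0.4, -1.3]
grip_width: 0.226
grip_force: 58.7
```

```bash
python3 st.py;python3 - <<'E'
from h import *
for n in("top","side"):
    p=capture(n); print(n,boxes_of(p,"long_remote_mid")[:1],boxes_of(p,"wide_remote_mid")[:1],boxes_of(p,"short_remote_mid")[:1])
    cv2.imwrite(f"pics/{n}3.png",p["pixels"])
cv2.imwrite("pics/s3.png",cv2.resize(p["pixels"][40:340,120:440],None,fx=2,fy=2))
E
```

```text
7.9333 [495.6 216.7 305. ] yaw y 0.09420776962321885 z [-0.001 -0.    -1.   ] [-0.37 -0.44 -1.3 ] [-0.03 -0.01  0.02] 0.22560054647686942 58.65865230560303 [ 0.2   0.32  1.35 -0.    1.48  0.1 ]
top [{'position': [170.2, 240.0], 'confidence': 0.6}] [] [{'position': [403.0, 208.8], 'confidence': 0.69}]
side [{'position': [204.4, 101.7], 'confidence': 0.78}] [{'position': [376.0, 278.0], 'confidence': 0.68}] [{'position': [346.8, 253.1], 'confidence': 0.91}]
```

View pics/s3.png

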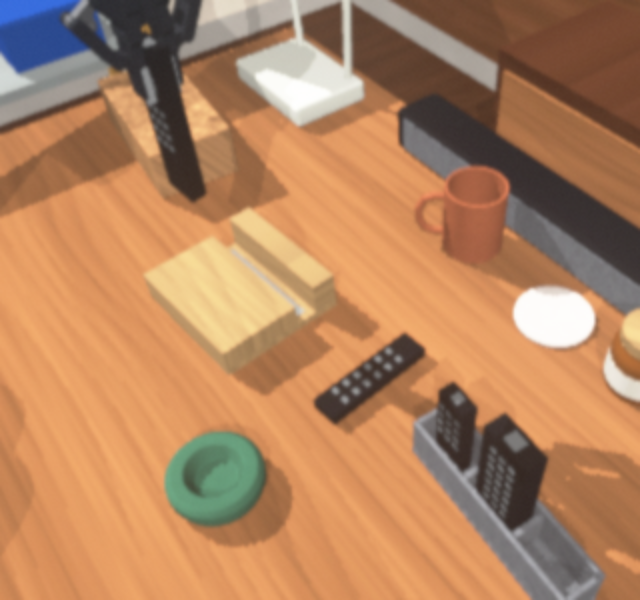

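The remote is gripped upright with its foot at about full-image (215,137). The other two are still in the caddy. I'll check the foot position against the TCP estimate.

```bash
python3 - <<'E'
from h import *
p=capture("side")
c,s=np.cos(.094),np.sin(.094)
for dz in(0,):
  for a,b in((8,-19),(-8,-19),(-8,19),(0,0)):
    print(a,b,proj(p,(495.6+c*a-s*b,216.7+s*a+c*b,171.4)))
im=cv2.resize(p["pixels"][50:150,170:250],(640,800)[:2] if 0 else (480,600),interpolation=cv2.INTER_CUBIC)
for a,b,z in((8,-19,0),(-8,-19,0),(-8,19,0),(10,-21,170),(-10,-21,170),(-10,21,170),(10,-21,4),(-10,-21,4)):
    u=(proj(p,(495.6+c*a-s*b,216.7+s*a+c*b,171.4+z))-[170,50])*6;cv2.circle(im,(int(u[0]),int(u[1])),3,(0,0,255),-1)
cv2.imwrite("pics/f4.png",im)
E
```

```text
8 -19 [222.07786465 138.11154057]
-8 -19 [215.71638606 141.50907141]
-8 19 [205.97662839 133.36711313]
0 0 [213.96955551 135.72232748]
```

View pics/f4.png

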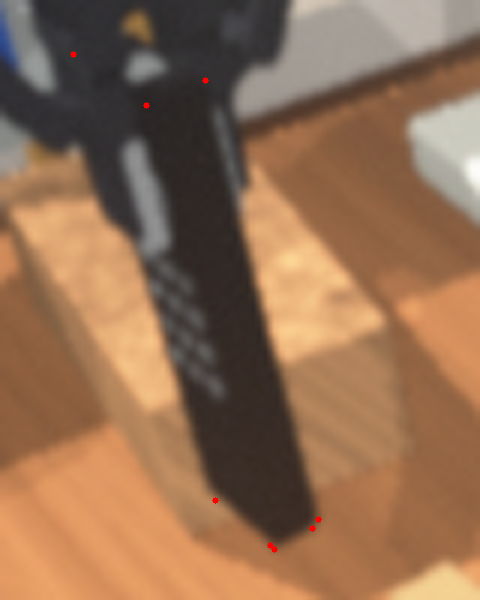

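The predicted foot corners lie on the image, within about 2 mm. Next I'll lower it to the deck.

Emit:
{"op": "drive_tool", "data": {"commands": "0 -0.06 -0.12 0 0 0 0;0 -0.06 -0.12 0 0 0 0;0 -0.06 -0.12 0 0 0 0;0 -0.06 -0.12 0 0 0 0;0 0 -0.12 0 0 0 0;0 0 -0.12 0 0 0 0;0 0 -0.12 0 0 0 0;0 0 -0.12 0 0 0 0;0 0 -0.12 0 0 0 0;0 0 -0.1 0 0 0 0;0 0 -0.05 0 0 0 0;0 0 0 0 0 0 0;0 0 0 0 0 0 0"}}

```text
time_s: 9.47
eef_pos: [495.6, 193.8, 182.6]
ee_rot: [0.0, 0.673, 0.74, 0.0]
force: [-1.0, 0.4, -2.1]
grip_width: 0.229
grip_force: 58.7
```

```bash
python3 st.py
```

```text
9.4667 [495.6 193.8 182.6] yaw y 0.09534635409900559 z [ 0.  0. -1.] [-0.96  0.36 -2.12] [-0.05  0.    0.02] 0.22932111529752133 58.74558448791504 [ 0.15  0.39  1.57 -0.    1.18  0.06]
```

Expecting contact at about z = 173.6.

Emit:
{"op": "drive_tool", "data": {"commands": "0 0 -0.03 0 0 0 0;0 0 -0.02 0 0 0 0;0 0 -0.02 0 0 0 0;0 0 0 0 0 0 0;0 0 0 0 0 0 0"}}

```text
time_s: 9.88
eef_pos: [495.5, 193.7, 175.3]
ee_rot: [0.0, 0.673, 0.74, 0.0]
force: [0.0, 1.1, -1.5]
grip_width: 0.227
grip_force: 58.7
```

Emit:
{"op": "drive_tool", "data": {"commands": "0 0 -0.01 0 0 0 0;0 0 -0.01 0 0 0 0;0 0 0 0 0 0 0;0 0 0 0 0 0 0"}}

```text
time_s: 10.22
eef_pos: [495.7, 193.8, 173.6]
ee_rot: [0.0, 0.673, 0.74, 0.0]
force: [0.2, -0.3, 2.0]
grip_width: 0.228
grip_force: 59.0
```

Emit:
{"op": "drive_tool", "data": {"commands": "0 0 -0.01 0 0 0 0;0 0 0 0 0 0 0;0 0 0 0 0 0 0"}}

```text
time_s: 10.47
eef_pos: [495.8, 193.8, 173.5]
ee_rot: [0.001, 0.673, 0.74, 0.001]
force: [-1.1, 0.0, 9.0]
grip_width: 0.227
grip_force: 60.3
```

Emit:
{"op": "drive_tool", "data": {"commands": "0.03 0.003 0 0 0 0 0;0.03 0.003 0 0 0 0 0;0.03 0.003 0 0 0 0 0;0.03 0.003 0 0 0 0 0;0.03 0.003 0 0 0 0 0;0.03 0.003 0 0 0 0 0;0.03 0.003 0 0 0 0 0;0.03 0.003 0 0 0 0 0;0.03 0.003 0 0 0 0 0;0.03 0.003 0 0 0 0 0;0.03 0.003 0 0 0 0 0;0.03 0.003 0 0 0 0 0;0 0 0 0 0 0 0;0 0 0 0 0 0 0"}}

```text
time_s: 11.63
eef_pos: [530.3, 197.4, 173.4]
ee_rot: [-0.001, 0.672, 0.74, -0.001]
force: [-9.0, -0.6, 14.4]
grip_width: 0.228
grip_force: 63.8
```

```bash
python3 st.py
```

```text
11.6333 [530.3 197.4 173.4] yaw y 0.0956754833353832 z [-0.003 -0.    -1.   ] [-8.99 -0.62 14.41] [-0.26  2.53  0.02] 0.22789538914392585 63.78361165523529 [0.15 0.47 1.47 0.   1.2  0.05]
```

Emit:
{"op": "drive_tool", "data": {"commands": "0.03 0.003 0 0 0 0 0;0.03 0.003 0 0 0 0 0;0.03 0.003 0 0 0 0 0;0.03 0.003 0 0 0 0 0;0.03 0.003 0 0 0 0 0;0.03 0.003 0 0 0 0 0;0 0 0 0 0 0 0;0 0 0 0 0 0 0"}}

```text
time_s: 12.3
eef_pos: [548.2, 199.3, 173.2]
ee_rot: [-0.001, 0.672, 0.74, -0.001]
force: [-8.1, -0.4, 13.1]
grip_width: 0.223
grip_force: 63.6
```

Emit:
{"op": "drive_tool", "data": {"commands": "0.02 0.002 0 0 0 0 0;0.02 0.002 0 0 0 0 0;0.01 0.001 0 0 0 0 0;0 0 0 0 0 0 0;0 0 0 0 0 0 0"}}

```text
time_s: 12.72
eef_pos: [554.5, 199.6, 171.9]
ee_rot: [-0.0, 0.673, 0.74, -0.0]
force: [-0.1, -0.1, -1.5]
grip_width: 0.226
grip_force: 61.3
```

```bash
python3 st.py
```

```text
12.7167 [554.5 199.6 171.9] yaw y 0.09535156713040517 z [-0. -0. -1.] [-0.1  -0.09 -1.54] [ 0.03 -0.03  0.  ] 0.22592186090863212 61.29434108734131 [ 0.15  0.52  1.4  -0.    1.22  0.05]
```

The force is gone, so the foot is over the groove. I'll lower it about 28 mm.

Emit:
{"op": "drive_tool", "data": {"commands": "0 0 -0.03 0 0 0 0;0 0 -0.03 0 0 0 0;0 0 0 0 0 0 0;0 0 0 0 0 0 0"}}

```text
time_s: 13.05
eef_pos: [554.3, 199.6, 165.9]
ee_rot: [-0.0, 0.673, 0.74, -0.0]
force: [0.1, 0.3, -0.8]
grip_width: 0.224
grip_force: 61.3
```

Emit:
{"op": "drive_tool", "data": {"commands": "0 0 -0.04 0 0 0 0;0 0 -0.04 0 0 0 0;0 0 -0.04 0 0 0 0;0 0 -0.04 0 0 0 0;0 0 0 0 0 0 0;0 0 0 0 0 0 0"}}

```text
time_s: 13.55
eef_pos: [554.3, 199.7, 150.0]
ee_rot: [-0.0, 0.673, 0.74, -0.0]
force: [0.4, -0.0, -1.1]
grip_width: 0.231
grip_force: 61.3
```

```bash
python3 st.py
```

```text
13.55 [554.3 199.7 150. ] yaw y 0.095400644940235 z [-0.001 -0.    -1.   ] [ 0.44 -0.   -1.13] [ 0.01 -0.02  0.04] 0.23051221801994476 61.29424452781677 [0.15 0.54 1.43 0.   1.18 0.05]
```

Bottom expected at about z = 143.6.

Emit:
{"op": "drive_tool", "data": {"commands": "0 0 -0.03 0 0 0 0;0 0 -0.02 0 0 0 0;0 0 -0.01 0 0 0 0;0 0 0 0 0 0 0;0 0 0 0 0 0 0"}}

```text
time_s: 13.97
eef_pos: [554.5, 199.6, 144.3]
ee_rot: [-0.0, 0.673, 0.74, -0.0]
force: [0.6, 0.4, -2.0]
grip_width: 0.224
grip_force: 61.3
```

Emit:
{"op": "drive_tool", "data": {"commands": "0 0 -0.01 0 0 0 0;0 0 0 0 0 0 0;0 0 0 0 0 0 0"}}

```text
time_s: 14.22
eef_pos: [554.6, 199.7, 143.4]
ee_rot: [0.0, 0.673, 0.74, 0.0]
force: [0.3, 0.5, -0.9]
grip_width: 0.226
grip_force: 61.5
```

Emit:
{"op": "drive_tool", "data": {"commands": "0 0 -0.01 0 0 0 0;0 0 0 0 0 0 0;0 0 0 0 0 0 0"}}

```text
time_s: 14.47
eef_pos: [554.7, 199.7, 143.4]
ee_rot: [0.0, 0.673, 0.74, 0.0]
force: [-1.9, -0.6, 6.5]
grip_width: 0.224
grip_force: 62.6
```

Bottomed. I'll release gently, then retreat upwards.

Emit:
{"op": "drive_tool", "data": {"commands": "0 0 0.005 0 0 0 25;0 0 0 0 0 0 28;0 0 0 0 0 0 32;0 0 0 0 0 0 36;0 0 0 0 0 0 42;0 0 0 0 0 0 50;0 0 0 0 0 0 60;0 0 0 0 0 0 70;0 0 0 0 0 0 80;0 0 0 0 0 0 80;0 0 0 0 0 0 80;0 0 0 0 0 0 80", "force": 20}}

```text
time_s: 15.47
eef_pos: [554.4, 199.6, 142.8]
ee_rot: [-0.0, 0.673, 0.74, -0.0]
force: [0.2, 0.4, 0.5]
grip_width: 0.801
grip_force: 0.0
```

Emit:
{"op": "drive_tool", "data": {"commands": "0 0 0.03 0 0 0 80;0 0 0.05 0 0 0 80;0 0 0.1 0 0 0 80;0 0 0.12 0 0 0 80;0 0 0.12 0 0 0 80;0 0 0.12 0 0 0 80;0 0 0.12 0 0 0 80;0 0 0.12 0 0 0 80;0 0 0.12 0 0 0 80;0 0 0.1 0 0 0 80;0 0 0 0 0 0 80;0 0 0 0 0 0 80;0 0 0 0 0 0 80"}}

```text
time_s: 16.55
eef_pos: [554.2, 199.6, 242.2]
ee_rot: [-0.0, 0.673, 0.74, -0.0]
force: [-0.2, 0.2, -0.4]
grip_width: 0.795
grip_force: 0.0
```

```bash
python3 st.py; python3 - <<'E'
from h import *
p=capture("side");im=p["pixels"].copy()
cv2.imwrite("pics/s5.png",cv2.resize(im[60:340,150:440],None,fx=2,fy=2))
E
```

```text
16.55 [554.2 199.6 242.2] yaw y 0.09538937912571321 z [-0.001 -0.    -1.   ] [-0.25  0.22 -0.42] [-0.03  0.02  0.02] 0.7954243753997103 0.0 [ 0.15  0.46  1.3  -0.    1.38  0.05]
```

View pics/s5.png

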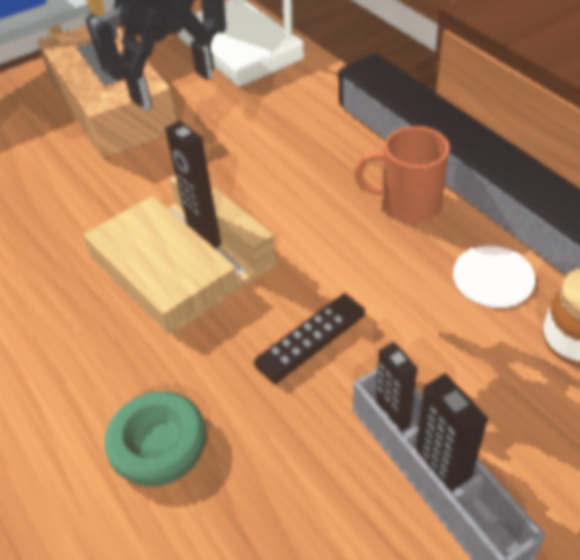

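The remote stands upright in the groove, ring pad up, at crop position (195,185). The gripper is clear, and the other two remotes haven't moved from the caddy.

```bash
python3 -c "
from rig import finish_job
print(finish_job())"
```

```text
the job is handed in; nothing more can be done
None
```

I stood the longest remote on the dock's front deck, slid it across in contact and lowered it to the bottom of the groove. It is standing upright there, the gripper is clear and the other two remotes are still in the caddy. I handed the job in at about 17 s; no verdict came back.

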